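# Set the second leaf of the reading stand to match the first

## Robot

A 6-joint arm with a two-finger parallel gripper is mounted at the origin on the work surface. World frame = base frame: x ahead of the robot, y to its left, z up, the work surface at z = 0. Lengths are in m, angles in rad, forces in N, time in s.
With the tool pointing down it reaches from about 0.375 to 0.9 m from the base axis. Payload 3.1 kg.
Tool frame: the origin (TCP) lies midway between the tips of the shut fingers; the grasp point (between the pads) lies 19 mm behind it; z points along the fingers, x is the direction in which the jaws open and shut, and the axes are right-handed (so a half turn about z gives the same grasp; the last joint's range is limited). The gripper opens to 87 mm and grips with 3 to 60 N. Pads are 19 mm wide; open, the fingers measure 117 mm over their backs; the gripper's body (75 mm by 190 mm) begins 51 mm behind the grasp point.
Start: joints at [1.048, 0.527, 1.433, -0, 1.181, -0.178], TCP at [0.211, 0.588, 0.223] pointing down, gripper open.
Joint ranges: [-3.08, 3.08], [-0.75, 2.2], [0.22, 2.44], [-1.43, 4.57], [0, 2.65], [-2.85, 2.85]. Speed limits (rad/s): [2.79, 2.79, 3.14, 3.14, 3.14, 3.14].

## Interface

Orientations are given as a unit quaternion [x, y, z, w].
In Python, from rig import * gives the robot as it stands.
- The arm moves only by the tool carry_out, never from a script. Its argument "deltas" is a list of rows, each a list of 7 numbers: the closure, from -1 (fully open) to 1 (shut), then the shift along the tool's x, y, z in units of 25 mm (1.0 is 25 mm), then the turn, a rotation vector about the tool's x, y, z in degrees. In form: [[jaw, x, y, z, rx, ry, rz], ...]. A call has 1 to 8 rows; each row is the pose to reach, as a shift and turn from the pose commanded when the call began, along the tool's axes at that moment; what a row does not reach only later rows make up. A row lasts 1/10 s, in which the tool goes at most 50 mm and 8.59 degrees, less where a joint would pass 70% of its speed; a pose out of reach is approached as far as the arm can. A call with a gripper value outside its range is refused whole. The fingers move at their own pace and stop on an object; "force" is the grip in N (left out, the last holds). Time passes only in rows, so rows that repeat a pose let the fingers close. It gives the time, the measured TCP pose, the force and the opening at its end, in the units of the state.
- get_obs(): the state, without advancing time (a new reading comes with each control period).
- camera(name): name is "scene" or "top" or "wrist"; returns (picture, depth): 420x560x3 uint8, red, green, blue; 420x560 float32, m along the optical axis (not along the pixel's ray), 0 where there is no reading.
- camera_info(name): a dict with "mtx" (3x3 intrinsics, pixels), "origin" and "rotation" of the camera in the world. Camera axes: x right, y down, z forward; pixel columns grow to the right and rows downward; lengths in m; the calibration is good to about 2 mm. A picture is of the moment at which its call begins: read the wrist's pose just before it. camera_info takes no time and is no camera call; for the wrist camera it gives the pose at the moment of the call.
- hand_in(): hands the job in, once; it reports no verdict.
Trained networks look in the newest picture that a camera, given by its name, has taken for a name from the list of things; names that differ only in an ending like _2 or _b are one class to them, and where a whole thing is asked for, a point or a joint stands for the part that bears it (a point fixed in the world has none). Each returns a list of dicts, best first, with "score" (0 to 1); they miss things now and then, are a little off and sometimes report something else, mostly with a low value. They report only what shows in the picture. A call takes as long as a camera call.
- spot_in(camera, target): "pixel" ([row, column] in pixels, amid what is visible of it).
The state is a dict: "time": time; "q": joint angles; "joint_velocities": joint speeds; "joint_torque": joint torques, N m; "position": TCP position; "tool_rot": TCP orientation; "ft_force": force on the tool from outside, world axes, zero at the start; "moment": the same for the moment, N m; "grip_width": finger opening in m.
Only numpy, scipy, OpenCV 4.12 (cv2) and the standard library are available. Lean on these libraries where they do the work, as an engineer would, in place of code of your own. Each camera call takes 0.05 s, during which the arm holds its last target.

## Task

On the pharmacy counter the lit reading stand has two hinged leaves side by side: one is set at its reading slope, the other is folded down almost flat. Fold the low leaf up until it stands at the same slope as its neighbour, so that one wide sheet could lie flat across both, and let go of it there. Leave the set leaf as it is and do not shift or knock over anything else on the counter.

Things in the scene. Friction and masses are not known exactly. Their poses are not given: they have to be found in the camera images.
- stand: Lit two-leaf reading stand, fixed to the counter; white base plate 270 x 420 x 12 mm. Origin on the counter under the middle of the hinge line, which runs along its y axis, 35 mm up. The leaves reach from the hinge to its -x side (towards the robot).
- lamp (a point): Middle of the underside of the stand's fixed lamp bar, 327 mm above the counter. The bar is 45 mm (stand's x) by 430 mm (y) and 28 mm high, right over where the free edges of raised leaves come; its posts stand at the stand's y = +-200 mm. A tool pointing straight down cannot follow a leaf up beneath it: lean the hand back to the stand's -x side, by 30 to 40 degrees.
- leaf_fold (a joint): Angle of the leaf to fold up (the low one, left or right), rad above level: 0 level, growing as its free edge rises, 1.57 upright; stops at 0 and 1.7. Starts at 0.12 to 0.40. Aluminium plate 146 mm wide, 5 mm thick, 6 to 150 mm off the hinge axis, paper on top. A stiff friction hinge holds it wherever it is left; moving it takes 3 to 7 N at the tab.
- leaf_set (a joint): Angle of the other leaf, already set for reading (0.87 to 1.08), same build, hinge and joint values. It gives the angle to match and is to be left as it is.
- fold_tab (a point): On the low leaf's pull tab, a flat aluminium bar in the leaf's plane, 22 mm wide (along the hinge), 8 mm thick, sticking out 50 mm from the middle of the leaf's free edge. The point lies at mid thickness, 180 mm from the hinge axis, 30 mm beyond the leaf's edge, 20 mm short of the tab's end. x axis: along the leaf to the hinge, y along the hinge, z off the paper side.
- set_tab (a point): The same point and axes on the leaf that is already set.
- fold_hinge (a point): Point on the low leaf's hinge axis in line with fold_tab, 35 mm above the counter; its y axis is the hinge axis, its x axis the stand's x, z up.
- jar: Bystander: white round ointment jar with lid, 80 mm across, 75 mm high, just left of the stand. Origin at the centre of its underside.
- jarlid: Bystander: white flat disc (a jar lid), 90 mm across, 14 mm high, lies between robot and stand. Origin at the centre of its underside.
- carton: Bystander: cardboard carton 60 x 110 x 45 mm high, just right of the stand. Origin at the centre of its underside.
- amber: Bystander: brown glass bottle, 70 mm across, 150 mm high, to the right (-y). Origin at the centre of its underside.
- mortar: Bystander: white bowl, 120 mm across, 70 mm high, to the left (+y). Origin at the centre of its underside.
- roll: Bystander: upright roll of paper, 150 mm across, 200 mm high, to the left (+y). Origin at the centre of its underside.
- spatula: Bystander: spatula with black handle, 200 mm long, lies flat to the right (-y).

How it is judged:
At the end, for the whole second after the job is handed in: The two leaves are parallel within 0.10 rad (about 6 degrees, 18 mm at the tab), the folded leaf is at rest, the tab of the set leaf is within 15 mm of where it was, and every bystander is within 30 mm of where it was (angle between the x axis of fold_tab and the x axis of set_tab, either way round below 0.1 rad and velocity of joint leaf_fold between -0.03 and 0.03 rad/s and distance of set_tab from where it was at the start of the episode below 0.015 m and distance of each of jar, jarlid, carton, amber, mortar, roll, spatula from where it was at the start of the episode below 0.03 m); the robot touches nothing.
It fails at once if the set leaf is disturbed (its tab moves more than 15 mm) (distance of set_tab from where it was at the start of the episode above 0.015 m).
It fails at once if a bystander is shifted more than 30 mm or knocked over (distance of any of jar, jarlid, carton, amber, mortar, roll, spatula from where it was at the start of the episode above 0.03 m or angle between any of jar, carton, amber, mortar, roll's own z axis and vertical above 0.35 rad).
It also fails if it takes over 40 s, if anything falls off the work surface, if the arm or the gripper's body presses on something with over 40 N, if the wrist force passes 120 N, or if a joint passes its speed limit or range.

## Working session

There is one attempt and no reset: what is moved stays moved. The work goes in short steps, Python scripts to look and compute and a tool call to move; the robot and the scene stay as the last step left them, time stands still between calls to the robot, and variables do not carry over. Pictures are saved under pics/ and viewed, and the job is handed in when it is done.

Besides the shell and the picture viewer there is one more tool, called after "Emit:" as a command line: name --pt "numbers of a row" for each row, then --argument value for the rest. carry_out: Moves the arm, as the interface text tells. Its arguments: {"type":"object","properties":{"deltas":{"type":"array"},"force":{"type":"number"}},"required":["deltas"]}

```bash
mkdir -p pics
python3 - <<'E'
from rig import *
import cv2,numpy as np
print(get_obs())
for n in ["scene","top"]:
    p,d=camera(n); np.savez(f"pics/{n}0.npz",p=p,d=d,**camera_info(n))
    cv2.imwrite(f"pics/{n}0.png",p[:,:,::-1])
    print(n,camera_info(n))
    for t in ["fold_tab","set_tab","fold_hinge","jarlid","stand"]:
        print(t,spot_in(n,t)[:2])
E
```

```text
{'time': 0.0, 'q': array([ 1.04747239e+00,  5.28481812e-01,  1.43387708e+00, -5.40269568e-06,
        1.18135321e+00, -1.78465991e-01]), 'joint_velocities': array([-0.00018811, -0.00076896,  0.00100468, -0.00093515,  0.00010205,
       -0.00038108]), 'joint_torque': array([-1.69538256e-03, -4.40046501e+01, -1.76589614e+01,  6.31876267e-02,
        5.82797604e-02, -1.48864947e-04]), 'position': array([0.21088352, 0.58759561, 0.22157002]), 'tool_rot': array([ 8.17942403e-01,  5.75299142e-01, -9.60202222e-04,  4.48367131e-04]), 'ft_force': array([-0.28311497, -0.48357401, -0.127523  ]), 'moment': array([-0.01801796, -0.08051127, -0.01710385]), 'grip_width': 0.08685046352526232}
scene {'mtx': array([[426.74892268,   0.        , 285.67648479],
       [  0.        , 426.74892268, 205.2313483 ],
       [  0.        ,   0.        ,   1.        ]]), 'origin': array([ 1.23739833, -0.60402174,  1.1870226 ]), 'rotation': array([ 0.8562263 ,  0.36837596, -0.14502674, -0.33187786])}
fold_tab [{'pixel': [278.0, 264.6], 'score': 0.78}]
set_tab [{'pixel': [252.1, 311.9], 'score': 0.74}, {'pixel': [264.5, 287.7], 'score': 0.18}]
fold_hinge [{'pixel': [278.1, 267.5], 'score': 0.94}]
jarlid [{'pixel': [319.7, 142.3], 'score': 0.66}, {'pixel': [244.2, 236.9], 'score': 0.51}]
stand [{'pixel': [263.5, 283.1], 'score': 0.58}]
top {'mtx': array([[476.1872131 ,   0.        , 279.31586574],
       [  0.        , 476.1872131 , 212.03457005],
       [  0.        ,   0.        ,   1.        ]]), 'origin': array([0.30576624, 0.00967433, 1.67912437]), 'rotation': array([-0.69562144,  0.71326312, -0.06282011,  0.05848211])}
fold_tab [{'pixel': [192.0, 319.2], 'score': 0.83}]
set_tab [{'pixel': [180.8, 273.9], 'score': 0.93}]
fold_hinge [{'pixel': [197.0, 320.2], 'score': 0.63}]
jarlid [{'pixel': [251.1, 307.6], 'score': 0.69}]
stand [{'pixel': [186.3, 288.0], 'score': 0.79}]
```

View pics/scene0.png

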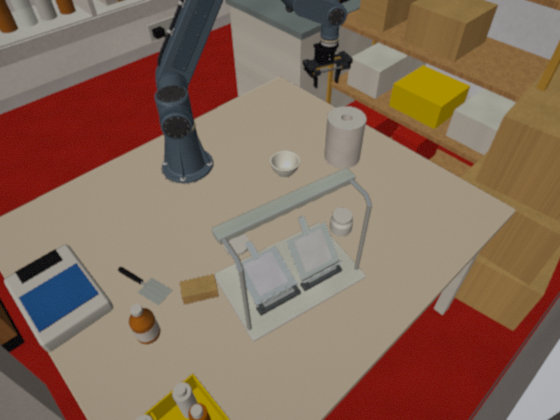

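View pics/top0.png

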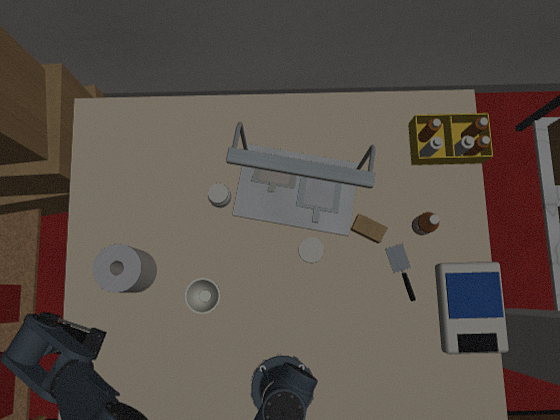

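The top view shows the stand around (190,300), with its right leaf low and the tab at about (213,316). The left leaf is set and mostly under the lamp bar. The jar lid is at (250,310) and the carton at (228,369). Next I'll measure from the depth.

```bash
cat > h.py <<'E'
import numpy as np,cv2
from scipy.spatial.transform import Rotation as R
def cloud(z):
    d=z['d'];K=z['mtx'];v,u=np.mgrid[:d.shape[0],:d.shape[1]]
    c=np.stack([(u-K[0,2])/K[0,0]*d,(v-K[1,2])/K[1,1]*d,d],-1)
    r=z['rotation'];M=R.from_quat(r).as_matrix() if np.size(r)==4 else r
    P=c@M.T+z['origin']; P[d==0]=np.nan
    return P
E
python3 - <<'E'
from h import *
for n,(r0,r1,c0,c1) in {"top":(130,270,200,400),"scene":(160,340,170,390)}.items():
    z=dict(np.load(f"pics/{n}0.npz"));P=cloud(z);H=P[...,2]
    img=cv2.resize(z['p'][r0:r1,c0:c1,::-1],None,fx=3.6,fy=3.3 if n=='scene' else 3.6,interpolation=cv2.INTER_CUBIC)
    cv2.imwrite(f"pics/{n}_crop.png",cv2.convertScaleAbs(img,alpha=1.3))
    print(n); 
    for (r,c) in ([(213,316),(192,318),(209,315),(250,310),(228,369),(195,219),(185,274),(153,235),(178,365)] if n=="top" else [(242,251),(225,305),(280,265),(250,315),(245,238)]): print((r,c),P[r,c].round(3))
E
```

```text
top
(213, 316) [ 0.574 -0.128  0.093]
(192, 318) [ 0.654 -0.14   0.059]
(209, 315) [ 0.589 -0.125  0.091]
(250, 310) [ 0.457 -0.108  0.014]
(228, 369) [ 0.526 -0.314  0.041]
(195, 219) [0.647 0.201 0.083]
(185, 274) [0.661 0.012 0.154]
(153, 235) [0.711 0.122 0.354]
(178, 365) [ 0.628 -0.249  0.354]
scene
(242, 251) [ 0.554 -0.116  0.105]
(225, 305) [0.657 0.021 0.166]
(280, 265) [ 0.67  -0.162  0.064]
(250, 315) [0.713 0.013 0.099]
(245, 238) [ 0.474 -0.115  0.012]
```

Run:
```python
from h import *
z=dict(np.load("pics/top0.npz"));H=cloud(z)[...,2]
print((H[146:240:3,235:375:5]*1000).astype(int))
```

```text
[[                 351                    0                  131
                    17                   11                   10
                    -2                    0                   -2
                     1                    6                    5
                    -2                   -2                   -6
                     0                    8                    2
                    -4                    5                   -1
                     0                    3                   -1
                     0                   -7                    4
                   317]
 [                 358                  347                  102
                     6                   13                    7
                    15                    1                    7
                     0                   -4                    0
                     1                    1                   -4
                    -4                    2                    8
                     5                    3                    2
                    -6              
[... 17748 characters left out ...]
    36
                    45]
 [                   1                    4                    2
                     0                   -3                    3
                     1                   -1                    1
                     3                    2                   -1
                     0                    2                   19
                    14                   15                    7
                    -3                   -7                   -5
                    -4                   -1                    5
                   -11                    0                    3
                    26]]<stdin>:3: RuntimeWarning: invalid value encountered in cast
```

```bash
sleep 1; ls pics
```

```text
scene0.npz
scene0.png
scene_crop.png
top0.npz
top0.png
top_crop.png
```

Run:
```python
from h import *
C={n:cloud(dict(np.load(f"pics/{n}0.npz"))) for n in("top","scene")}
P=C["top"]
def rect(m,P):
    m=cv2.morphologyEx(m.astype(np.uint8),cv2.MORPH_OPEN,np.ones((3,3)))>0
    q=P[m][:,:2].astype(np.float32); return cv2.minAreaRect(q*1000),len(q)
x,y,z=np.moveaxis(P,-1,0)
print(rect((z>.335)&(z<.38)&(x>.5)&(x<.85)&(abs(y)<.35),P))
Q=C["scene"];x2,y2,z2=np.moveaxis(Q,-1,0)
b=(z2>.345)&(z2<.38)&(x2>.5)&(x2<.85)&(abs(y2)<.35)
print("scene bar",rect(b,Q))
# base plate: points z 7..18 
pts=np.concatenate([P[(z>.006)&(z<.2)&(x>.5)&(x<.9)&(y<.17)&(y>-.27)]])
# yaw via bar long axis
q=P[(z>.345)&(z<.365)&(x>.5)&(x<.85)&(abs(y)<.35)][:,:2]
l,v=np.linalg.eigh(np.cov(q.T));a=v[:,1]; a=a*np.sign(a[1]); yaw=np.arctan2(-a[0],a[1])
q2=Q[b][:,:2];l2,v2=np.linalg.eigh(np.cov(q2.T));a2=v2[:,1]*np.sign(v2[1,1])
print("yaw",yaw,np.arctan2(-a2[0],a2[1]),"ctr",q.mean(0),q2.mean(0))
```

```text
(((702.8079833984375, -72.53628540039062), (429.436279296875, 126.14834594726562), 77.93024444580078), 2662)
scene bar (((700.1979370117188, -73.77227783203125), (430.68780517578125, 116.8337173461914), 79.66458892822266), 2264)
yaw -0.20320104275639747 -0.19792494757251203 ctr [ 0.66801168 -0.06590979] [ 0.67292064 -0.08634775]
```

View pics/top_crop.png

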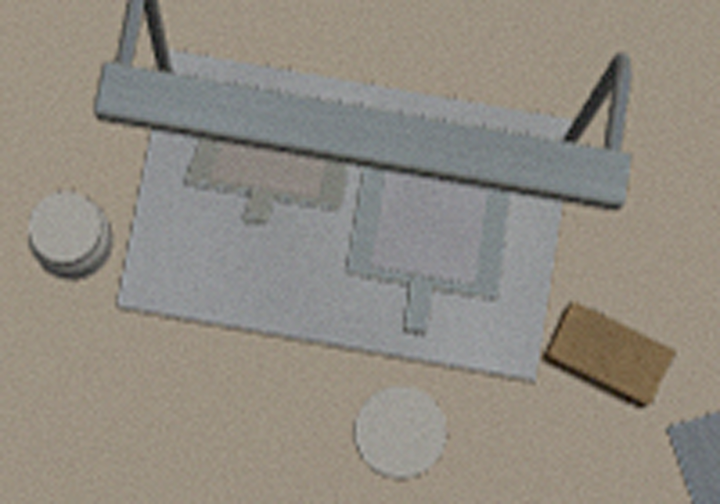

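View pics/scene_crop.png

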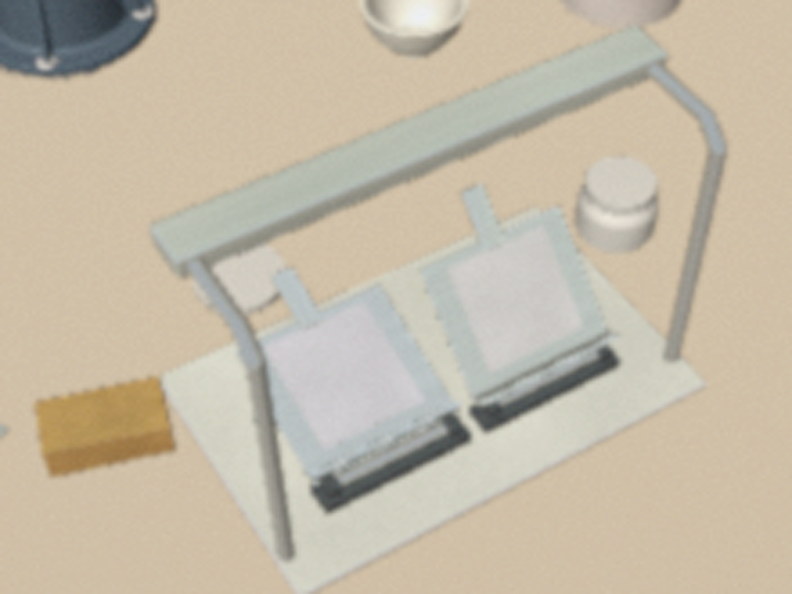

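Run:
```python
from h import *
C={n:cloud(dict(np.load(f"pics/{n}0.npz"))) for n in("top","scene")}
yaw=-.2
def fit(P,lo,hi,seed):
    # seed region in rough stand frame
    rng=np.random.default_rng(0)
    best=None
    for _ in range(300):
        a=P[rng.choice(len(P),3,False)];n=np.cross(a[1]-a[0],a[2]-a[0]);n/=np.linalg.norm(n)+1e-12
        k=abs((P-a[0])@n)<.006
        if best is None or k.sum()>best.sum():best=k
    for _ in range(5):
        c=P[best].mean(0);n=np.linalg.svd(P[best]-c,full_matrices=False)[2][2];n*=np.sign(n[2]);best=abs((P-c)@n)<.008
    return c,n,best
c0=np.array([.70,-.05])
Rz=R.from_euler('z',yaw).as_matrix()
for n in("top","scene","both"):
  S=[C["top"].reshape(-1,3),C["scene"].reshape(-1,3)]
  S=S[0] if n=="top" else S[1] if n=="scene" else np.concatenate(S)
  S=S[~np.isnan(S[:,0])]
  L=(S-[.74,-.07,0])@Rz
  out=[]
  for nm,s in(("fold",(L[:,1]<-.015)&(L[:,1]>-.15)&(L[:,0]>-.18)&(L[:,0]<.0)&(S[:,2]>.045)&(S[:,2]<.13)),("set",(L[:,1]>.02)&(L[:,1]<.16)&(L[:,0]>-.15)&(L[:,0]<.03)&(S[:,2]>.06)&(S[:,2]<.21))):
    c,nn,k=fit(S[s],0,0,0);nl=nn@Rz
    ang=np.arccos(nl[2]); Lk=L[s][k]
    print(n,nm,k.sum(),s.sum(),"ang",np.arccos(nn[2]).round(4),"yaw",np.arctan2(-nn[1],-nn[0]).round(3),(np.arctan2(nn[1],nn[0])).round(3),"c",c.round(4),"y range",np.percentile(Lk[:,1],[1,99]).round(3),"x",np.percentile(Lk[:,0],[1,99]).round(3))
    out.append((c,nn))
  d=np.cross(out[0][1],out[1][1]);d/=np.linalg.norm(d);d*=np.sign(d[1])
  p=np.linalg.solve(np.array([out[0][1],out[1][1],[0,1,0]]),[out[0][0]@out[0][1],out[1][0]@out[1][1],-.07])
  print("line",p,d,"yaw",np.arctan2(-d[0],d[1]))
  # bar
  b=L[(S[:,2]>.347)&(S[:,2]<.362)&(abs(L[:,1])<.19)&(abs(L[:,0])<.3)]
  print("bar x",np.percentile(b[:,0],[1,50,99]).round(3),np.polyfit(b[:,1],b[:,0],1).round(4))
```

```text
top fold 1193 1217 ang 0.3532 yaw 2.953 -0.188 c [ 0.6381 -0.1347  0.0713] y range [-0.148 -0.018] x [-0.173 -0.025]
top set 529 530 ang 0.8769 yaw 2.949 -0.193 c [0.6883 0.0225 0.1274] y range [0.022 0.142] x [-0.123 -0.032]
line [ 0.74764485 -0.07        0.03606956] [ 0.1939838   0.98100136 -0.0025728 ] yaw -0.19522211979444226
bar x [-0.097 -0.075 -0.028] [ 0.0152 -0.0744]
scene fold 1653 1678 ang 0.3459 yaw 2.944 -0.198 c [ 0.6458 -0.1382  0.068 ] y range [-0.148 -0.02 ] x [-0.171 -0.014]
scene set 1358 1359 ang 0.8766 yaw 2.95 -0.192 c [0.703  0.0171 0.1113] y range [0.021 0.139] x [-0.114 -0.011]
line [ 0.74986582 -0.07        0.03608064] [0.18807839 0.98214893 0.00316124] yaw -0.18920620489494927
bar x [-0.091 -0.066 -0.005] [ 0.0209 -0.0656]
both fold 2848 2895 ang 0.3494 yaw 2.948 -0.194 c [ 0.6426 -0.1367  0.0694] y range [-0.148 -0.019] x [-0.172 -0.017]
both set 1887 1889 ang 0.8722 yaw 2.951 -0.191 c [0.6989 0.0186 0.1158] y range [0.021 0.14 ] x [-0.118 -0.011]
line [ 0.75044843 -0.07        0.03550846] [0.18843631 0.98208408 0.00161657] yaw -0.189569938897205
bar x [-0.097 -0.071 -0.014] [ 0.0164 -0.0702]
```

```bash
cat >> h.py <<'E'
yaw=-.193; HX=np.array([.748,-.07,.0]); RS=R.from_euler('z',yaw).as_matrix()
def w2s(p): return (p-HX)@RS
def s2w(p): return np.asarray(p)@RS.T+HX
def toolR(lean): # x along +hinge, z = forward/down, lean back in deg
    l=np.radians(lean); zz=RS@[np.sin(l),0,-np.cos(l)]; xx=RS@[0,1,0]
    return R.from_matrix(np.stack([xx,np.cross(zz,xx),zz],1))
def delta(p0,r0,p,r):
    return np.r_[r0.inv().apply(np.asarray(p)-p0)/.025, (r0.inv()*r).as_rotvec(degrees=True)]
E
python3 - <<'E'
from h import *
T=dict(np.load("pics/top0.npz"))
for n in("top","scene"):
    P=cloud(dict(np.load(f"pics/{n}0.npz"))).reshape(-1,3);P=P[~np.isnan(P[:,0])];L=w2s(P)
    for nm,a,m in(("fold",.35,L[:,1]<-.0),("set",.875,L[:,1]>0)):
        r=-np.cos(a)*L[:,0]+np.sin(a)*(L[:,2]-.035); h=np.sin(a)*L[:,0]+np.cos(a)*(L[:,2]-.035)
        k=m&(abs(h)<.015)&(r>.16)&(r<.21)&(abs(L[:,1])<.2)
        q=abs(h)<.015; q&=m&(r>.03)&(r<.14)&(abs(L[:,1])<.2)
        print(n,nm,k.sum(),"tab y",np.percentile(L[k,1],[3,50,97]).round(4),"r",r[k].max().round(3),"h",np.median(h[k]).round(4),"leaf y",np.percentile(L[q,1],[.5,99.5]).round(4),"h",np.median(h[q]).round(4))
P=cloud(T)
print("roll",P[268,118],"mortar",P[295,202])
b=w2s(P.reshape(-1,3));b=b[(abs(b[:,2]-.355)<.01)&(abs(b[:,1]-.05)<.15)];print("bar x",np.percentile(b[:,0],[1,99]))
E
```

```text
top fold 83 tab y [-0.1    -0.0894 -0.0793] r 0.206 h 0.0025 leaf y [-0.1633 -0.0185] h 0.0012
top set 53 tab y [0.0593 0.0689 0.0792] r 0.206 h 0.0012 leaf y [0.0009 0.141 ] h 0.0007
scene fold 86 tab y [-0.1028 -0.093  -0.0821] r 0.2 h 0.0017 leaf y [-0.1646 -0.0207] h 0.0009
scene set 87 tab y [0.0564 0.0665 0.0766] r 0.199 h 0.0027 leaf y [0.0007 0.1391] h 0.002
roll [0.40435985 0.52581137 0.1199916 ] mortar [0.31124971 0.26998284 0.00888365]
bar x [-0.76478034 -0.00478447]
```

Run:
```python
from h import *
from rig import *
o=get_obs();p0=o['position'];r0=R.from_quat(o['tool_rot'])
np.set_printoptions(suppress=True,precision=2)
for p,l in[((.22,.57,.34),0),((.33,.42,.36),0),((.41,.25,.37),10),((.44,.08,.36),20)]: print(delta(p0,r0,p,toolR(l)))
```

```text
[-0.57  0.58 -4.7  -0.   -0.   -8.7 ]
[-4.73  6.75 -5.5  -0.   -0.   -8.7 ]
[-10.04  12.06  -5.9   -9.98   0.76  -8.68]
[-16.04  15.48  -5.5  -19.96   1.52  -8.61]
```

Emit:
carry_out --pt "-1 -0.3 0.3 -2 0 0 -3" --pt "-1 -0.6 0.6 -4 0 0 -6" --pt "-1 -2 2.5 -5 0 0 -8.7" --pt "-1 -3.4 4.8 -5.3 0 0 -8.7" --pt "-1 -4.8 6.7 -5.5 0 0 -8.7" --pt "-1 -6.5 8.5 -5.6 -3 0 -8.7" --pt "-1 -8.2 10.3 -5.8 -6 0 -8.7" --pt "-1 -10 12 -5.9 -10 0.8 -8.7"

```text
time: 1.4
position: [0.377, 0.319, 0.3662]
tool_rot: [0.769, 0.633, 0.057, 0.068]
ft_force: [0.7, -1.4, -0.7]
grip_width: 0.0873
```

```bash
cat >> h.py <<'E'
def tcp(a,lean,r=.188,past=.015,back=0,y=-.0905):
    l=np.radians(lean)
    s=np.array([-r*np.cos(a),y,.035+r*np.sin(a)])+(past-back)*np.array([np.sin(l),0,-np.cos(l)])
    return s2w(s)
E
python3 - <<'E'
from h import *
from rig import *
o=get_obs();p0=o['position'];r0=R.from_quat(o['tool_rot'])
np.set_printoptions(suppress=True,precision=2)
print(p0,o['joint_velocities'])
pre=tcp(.35,50,back=.13);print(pre,tcp(.35,50))
for p,l in[((.42,.2,.37),15),((.43,.08,.35),25),(pre+[0,0,.1],40),(pre,50)]: print(delta(p0,r0,p,toolR(l)))
E
```

```text
[0.38 0.32 0.37] [-0.78 -0.52  0.67 -0.4  -0.79 -0.63]
[ 0.47 -0.11  0.17] [ 0.57 -0.13  0.09]
[-4.34  2.59  0.31 -4.75 -0.08 -0.01]
[ -8.98   3.74   1.32 -14.75  -0.08  -0.01]
[-16.05   6.19   4.87 -29.75  -0.08  -0.02]
[-16.06   5.48   8.8  -39.75  -0.08  -0.03]
```

Emit:
carry_out --pt "-1 -2 1 0 -2 0 0" --pt "-1 -4 2 0 -5 0 0" --pt "-1 -6 2.7 0.3 -10 0 0" --pt "-1 -8 3.3 0.7 -14 0 0" --pt "-1 -10 4 1.2 -18 0 0" --pt "-1 -12 4.5 2 -22 0 0" --pt "-1 -13.5 5.2 2.8 -26 0 0" --pt "-1 -13.5 5.2 2.8 -26 0 0"

```text
time: 2.2
position: [0.4455, -0.0284, 0.3212]
tool_rot: [0.734, 0.606, 0.196, 0.235]
ft_force: [0.3, 0.8, 0.1]
grip_width: 0.0873
```

Emit:
carry_out --pt "-1 0 0 0 0 0 0"

```text
time: 2.3
position: [0.4465, -0.0307, 0.3208]
tool_rot: [0.737, 0.604, 0.195, 0.235]
ft_force: [-1.0, -0.5, 0.3]
grip_width: 0.0869
```

Run:
```python
from h import *
from rig import *
o=get_obs();p0=o['position'];r0=R.from_quat(o['tool_rot'])
np.set_printoptions(suppress=True,precision=2)
print(o['time'],p0,o['joint_velocities'],o['q'])
for l in (50,55):
  pre=tcp(.35,l,back=.12)
  for p in[pre+[0,0,.08],pre]: print(l,delta(p0,r0,p,toolR(l)))
```

```text
2.3 [ 0.45 -0.03  0.32] [ 0.09 -0.02 -0.02 -0.08  0.06  0.17] [-0.41 -0.06  2.15  0.29  0.47 -2.  ]
50 [ -2.86  -0.19   3.48 -14.47  -0.06  -0.3 ]
50 [ -2.87  -2.05   6.08 -14.47  -0.06  -0.3 ]
55 [ -2.86  -0.54   3.58 -19.47  -0.04  -0.31]
55 [ -2.87  -2.4    6.19 -19.47  -0.04  -0.31]
```

Emit:
carry_out --pt "-1 -1 0 1.2 -4 0 0" --pt "-1 -2 -0.1 2.4 -8 0 0" --pt "-1 -2.85 -0.2 3.5 -14.5 0 -0.3" --pt "-1 -2.85 -1 4.8 -14.5 0 -0.3" --pt "-1 -2.85 -2 6.1 -14.5 0 -0.3" --pt "-1 -2.85 -2 6.1 -14.5 0 -0.3" --pt "-1 -2.85 -2 6.1 -14.5 0 -0.3"

```text
time: 3.0
position: [0.5034, -0.0588, 0.3121]
tool_rot: [0.711, 0.583, 0.245, 0.308]
ft_force: [1.1, -0.3, 1.0]
grip_width: 0.0872
```

Run:
```python
from h import *
from rig import *
o=get_obs();p0=o['position'];r0=R.from_quat(o['tool_rot'])
np.set_printoptions(suppress=True,precision=3)
print(o['time'],p0,o['q'])
p,d=camera("wrist");np.savez("pics/wrist1.npz",p=p,d=d,**camera_info("wrist"))
cv2.imwrite("pics/wrist1.png",p[:,:,::-1])
print(spot_in("wrist","fold_tab"))
P=cloud(dict(np.load("pics/wrist1.npz"))).reshape(-1,3);P=P[~np.isnan(P[:,0])];L=w2s(P)
r=-L[:,0];k=(L[:,2]>.07)&(L[:,2]<.125)&(r>.148)&(r<.215)&(abs(L[:,1]+.09)<.04)
print(k.sum())
if k.sum()>20: print(np.percentile(L[k],[2,50,98],axis=0))
print(delta(p0,r0,tcp(.35,50,back=.05),toolR(50)),delta(p0,r0,tcp(.35,50),toolR(50)))
```

```text
3.0 [ 0.503 -0.059  0.312] [-0.438  0.063  2.201  1.115  0.181 -2.853]
[{'pixel': [113.1, 231.0], 'score': 0.8}]
755
[[-0.19  -0.1    0.094]
 [-0.176 -0.089  0.102]
 [-0.15  -0.079  0.108]]
[-2.079 -4.441  6.401 -3.631  0.813  0.193] [-2.051 -4.314  8.396 -3.631  0.813  0.193]
```

View pics/wrist1.png

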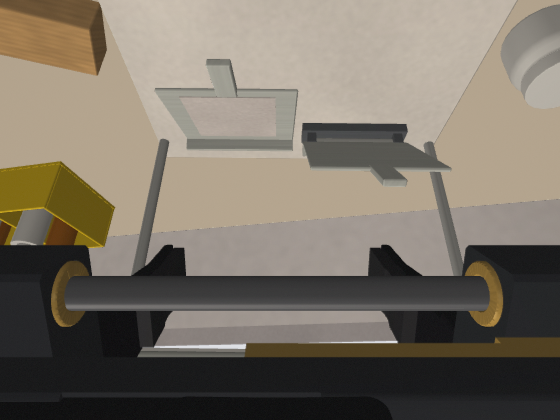

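The wrist view shows the low leaf's tab at (78,222). The arm ran into the wrist singularity: q5 is about 0.18 and q6 is at its limit. I'll go back to a smaller lean.

Emit:
carry_out --pt "-1 0 1 -1 6 0 0" --pt "-1 0 1 -1 12 0 0" --pt "-1 0 1 -1 18 0 0" --pt "-1 0 1 -1 18 0 0"

```text
time: 3.5
position: [0.5031, -0.0538, 0.3445]
tool_rot: [0.737, 0.614, 0.187, 0.213]
ft_force: [2.0, 0.7, -0.7]
grip_width: 0.0868
```

Run:
```python
from h import *
from rig import *
o=get_obs();p0=o['position'];r0=R.from_quat(o['tool_rot'])
np.set_printoptions(suppress=True,precision=3)
print(o['time'],p0,o['q'],o['joint_velocities'])
print(r0.as_matrix()[:,2],"lean",np.degrees(np.arccos(-r0.as_matrix()[2,2])))
for l in(25,32): print(l,delta(p0,r0,tcp(.36,l,back=.1),toolR(l)),delta(p0,r0,tcp(.36,l),toolR(l)))
```

```text
3.5 [ 0.503 -0.054  0.345] [-0.415  0.014  1.968  0.245  0.615 -1.966] [ 0.164  0.042 -0.845 -2.118  1.528  2.174]
[ 0.537 -0.084 -0.839] lean 32.9197037692469
25 [-2.49  -2.565  6.22   7.904 -1.155  0.42 ] [-2.568 -3.116 10.181  7.904 -1.155  0.42 ]
32 [-2.487 -2.979  6.188  0.904 -1.178  0.348] [-2.569 -3.043 10.187  0.904 -1.178  0.348]
```

Emit:
carry_out --pt "-1 0 0 0 0 0 0" --pt "-1 0 0 0 0 0 0"

```text
time: 3.7
position: [0.5051, -0.0527, 0.3447]
tool_rot: [0.735, 0.614, 0.191, 0.214]
ft_force: [0.1, 0.2, -0.5]
grip_width: 0.0874
```

```bash
cat > st.py <<'E'
from h import *
from rig import *
o=get_obs();p0=o['position'];r0=R.from_quat(o['tool_rot'])
np.set_printoptions(suppress=True,precision=3)
M=r0.as_matrix()
print(o['time'],p0,w2s(p0),"q",o['q'],"v",abs(o['joint_velocities']).max(),"F",o['ft_force'],o['grip_width'])
print("lean",np.degrees(np.arccos(-M[2,2])))
E
python3 - <<'E'
from st import *
for l in(25,30): print(l,delta(p0,r0,tcp(.36,l,back=.1),toolR(l)),delta(p0,r0,tcp(.36,l),toolR(l)))
E
```

```text
3.7 [ 0.505 -0.053  0.345] [-0.242 -0.03   0.345] q [-0.415  0.015  1.971  0.26   0.606 -1.98 ] v 0.053453600025466105 F [ 0.067  0.152 -0.503] 0.08739111063737055
lean 33.38066874689308
25 [-2.575 -2.682  6.152  8.357 -1.432  0.522] [-2.672 -3.264 10.109  8.357 -1.432  0.522]
30 [-2.572 -2.978  6.122  3.357 -1.452  0.459] [-2.673 -3.212 10.114  3.357 -1.452  0.459]
```

Emit:
carry_out --pt "-1 -1 -1 1 1 -0.5 0.2" --pt "-1 -2 -2 2 2 -1 0.4" --pt "-1 -2.57 -3 3.2 3.4 -1.4 0.5" --pt "-1 -2.57 -3 4.6 3.4 -1.4 0.5" --pt "-1 -2.57 -3 6.1 3.4 -1.4 0.5" --pt "-1 -2.57 -3 6.1 3.4 -1.4 0.5" --pt "-1 -2.57 -3 6.1 3.4 -1.4 0.5" --pt "-1 -2.57 -3 6.1 3.4 -1.4 0.5"

```text
time: 4.5
position: [0.514, -0.1168, 0.1759]
tool_rot: [0.746, 0.614, 0.164, 0.199]
ft_force: [-0.1, 0.3, -0.1]
grip_width: 0.0873
```

Run:
```python
from st import *
p,d=camera("wrist");np.savez("pics/wrist2.npz",p=p,d=d,**camera_info("wrist"))
cv2.imwrite("pics/wrist2.png",p[:,:,::-1])
P=cloud(dict(np.load("pics/wrist2.npz"))).reshape(-1,3);P=P[~np.isnan(P[:,0])];L=w2s(P)
k=(L[:,2]>.07)&(L[:,2]<.125)&(-L[:,0]>.152)&(-L[:,0]<.215)&(abs(L[:,1]+.09)<.04)
print(k.sum(),np.percentile(L[k],[2,50,98],axis=0) if k.sum() else "")
for l in(30,35): print(l,delta(p0,r0,tcp(.36,l,back=.1),toolR(l)),delta(p0,r0,tcp(.36,l),toolR(l)))
```

```text
4.5 [ 0.514 -0.117  0.176] [-0.221 -0.091  0.176] q [-0.536  0.371  2.124  0.847  0.224 -2.704] v 0.02989873164580592 F [-0.141  0.29  -0.063] 0.08726321333184363
lean 29.8888607898078
950 [[-0.191 -0.1    0.096]
 [-0.179 -0.09   0.104]
 [-0.153 -0.079  0.108]]
30 [ 0.014  0.056  0.081 -0.111  0.048 -0.081] [ 0.018  0.064  4.081 -0.111  0.048 -0.081]
35 [ 0.014 -0.24   0.095 -5.111  0.051 -0.079] [ 0.018  0.116  4.079 -5.111  0.051 -0.079]
```

View pics/wrist2.png

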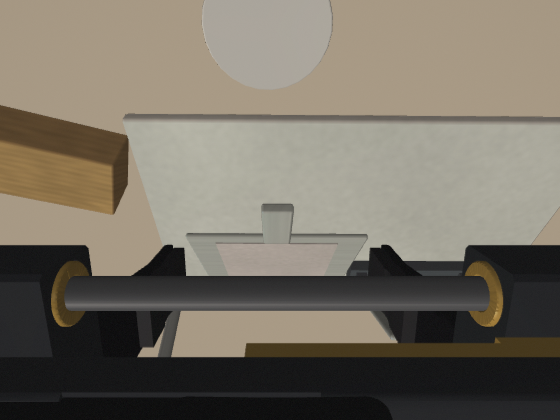

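Tab confirmed at stand y -0.09, matching the estimate. The wrist is twisted close to q6's limit, so I'll back off and take the half-turned equivalent grasp, which gives q6 room.

Emit:
carry_out --pt "-1 0 0 -1.5 0 0 0" --pt "-1 0 1 -3 0 0 8" --pt "-1 0 2 -4.5 0 0 16" --pt "-1 0 2 -5 0 0 24" --pt "-1 0 2 -5 0 0 32" --pt "-1 0 2 -5 0 0 40" --pt "-1 0 2 -5 0 0 48" --pt "-1 0 2 -5 0 0 56"

```text
time: 5.35
position: [0.4955, -0.1134, 0.3107]
tool_rot: [0.941, 0.216, 0.237, 0.107]
ft_force: [0.6, -0.9, 0.2]
grip_width: 0.0869
```

```bash
python3 st.py
```

```text
5.35 [ 0.496 -0.113  0.311] [-0.239 -0.091  0.311] q [-0.554  0.078  1.984  0.313  0.605 -1.22 ] v 1.4885968615125273 F [ 0.607 -0.933  0.178] 0.08686732769811568
lean 30.092116520620994
```

Emit:
carry_out --pt "-1 0 0 0 0 0 8.5" --pt "-1 0 0 0 0 0 17" --pt "-1 0 0 0 0 0 25" --pt "-1 0 0 0 0 0 33" --pt "-1 0 0 0 0 0 41" --pt "-1 0 0 0 0 0 49" --pt "-1 0 0 0 0 0 57" --pt "-1 0 0 0 0 0 65"

```text
time: 6.15
position: [0.4955, -0.1134, 0.3104]
tool_rot: [0.91, -0.324, 0.257, -0.037]
ft_force: [-0.2, -0.0, 0.0]
grip_width: 0.0872
```

Emit:
carry_out --pt "-1 0 0 0 0 0 8.5" --pt "-1 0 0 0 0 0 17" --pt "-1 0 0 0 0 0 25" --pt "-1 0 0 0 0 0 33" --pt "-1 0 0 0 0 0 41" --pt "-1 0 0 0 0 0 49" --pt "-1 0 0 0 0 0 57" --pt "-1 0 0 0 0 0 57"

```text
time: 6.95
position: [0.4957, -0.1134, 0.3102]
tool_rot: [-0.647, 0.717, -0.208, 0.155]
ft_force: [-0.4, -0.8, 0.5]
grip_width: 0.0873
```

```bash
cat >> h.py <<'E'
HT=R.from_euler('z',np.pi)
E
python3 - <<'E'
from st import *
for l in(30,40): print(l,[delta(p0,r0,tcp(.36,l,back=b),toolR(l)*HT) for b in(.1,.06,0)])
E
```

```text
6.95 [ 0.496 -0.113  0.31 ] [-0.239 -0.091  0.31 ] q [-0.554  0.079  1.984  0.313  0.605  0.903] v 0.10406392904151165 F [-0.393 -0.801  0.482] 0.08734384289267827
lean 30.04167069248752
30 [array([-0.213,  1.976,  5.104, -0.036, -0.115,  5.249]), array([-0.216,  1.977,  6.704, -0.036, -0.115,  5.249]), array([-0.221,  1.978,  9.104, -0.036, -0.115,  5.249])]
40 [array([-0.267,  2.564,  5.156,  9.957,  0.343,  5.245]), array([-0.245,  2.288,  6.731,  9.957,  0.343,  5.245]), array([-0.211,  1.874,  9.095,  9.957,  0.343,  5.245])]
```

Emit:
carry_out --pt "-1 -0.1 1 1.5 0 0 3" --pt "-1 -0.2 2 3 0 -0.1 5.2" --pt "-1 -0.2 2 4 0 -0.1 5.2" --pt "-1 -0.2 2 5 0 -0.1 5.2" --pt "-1 -0.2 2 6 0 -0.1 5.2" --pt "-1 -0.2 2 6.7 0 -0.1 5.2" --pt "-1 -0.2 2 6.7 0 -0.1 5.2" --pt "-1 -0.2 2 6.7 0 -0.1 5.2"

```text
time: 7.75
position: [0.5355, -0.121, 0.1389]
tool_rot: [-0.615, 0.745, -0.199, 0.164]
ft_force: [-0.7, 0.1, 0.3]
grip_width: 0.0872
```

Run:
```python
from st import *
for l in(30,35): print(l,[delta(p0,r0,tcp(.36,l,back=b),toolR(l)*HT) for b in(.06,0)])
```

```text
7.75 [ 0.536 -0.121  0.139] [-0.199 -0.091  0.139] q [-0.518  0.478  2.106  1.22   0.171  0.07 ] v 0.02141751796110865 F [-0.689  0.11   0.328] 0.08720260726877198
lean 29.905982361428215
30 [array([-0.011, -0.036, -0.038,  0.094,  0.064,  0.105]), array([-0.008, -0.04 ,  2.362,  0.094,  0.064,  0.105])]
35 [array([-0.011,  0.12 , -0.031,  5.094,  0.069,  0.102]), array([-0.008, -0.093,  2.36 ,  5.094,  0.069,  0.102])]
```

Emit:
carry_out --pt "-1 0 0 0.6 1 0 0" --pt "-1 0 0 1.2 2 0 0" --pt "-1 0 -0.05 1.8 3 0 0" --pt "-1 0 -0.1 2.36 4 0 0" --pt "-1 0 -0.1 2.36 4 0 0" --pt "-1 0 -0.1 2.36 4 0 0"

```text
time: 8.35
position: [0.5667, -0.1272, 0.0887]
tool_rot: [-0.608, 0.738, -0.225, 0.186]
ft_force: [-0.1, 0.7, 0.2]
grip_width: 0.0868
```

Run:
```python
from st import *
print(delta(p0,r0,tcp(.36,34),toolR(34)*HT))
p,d=camera("wrist");np.savez("pics/wrist3.npz",p=p,d=d,**camera_info("wrist"))
cv2.imwrite("pics/wrist3.png",p[:,:,::-1])
p,d=camera("scene");cv2.imwrite("pics/scene3.png",cv2.resize(p[150:330,170:390,::-1],None,fx=3.3,fy=3.3))
```

```text
8.35 [ 0.567 -0.127  0.089] [-0.167 -0.091  0.089] q [-0.507  0.635  2.109  2.34   0.243 -1.047] v 0.02667156450446101 F [-0.114  0.724  0.188] 0.0868036259146313
lean 33.9062454847891
[-0.017  0.018 -0.017  0.094  0.054 -0.031]
```

View pics/scene3.png

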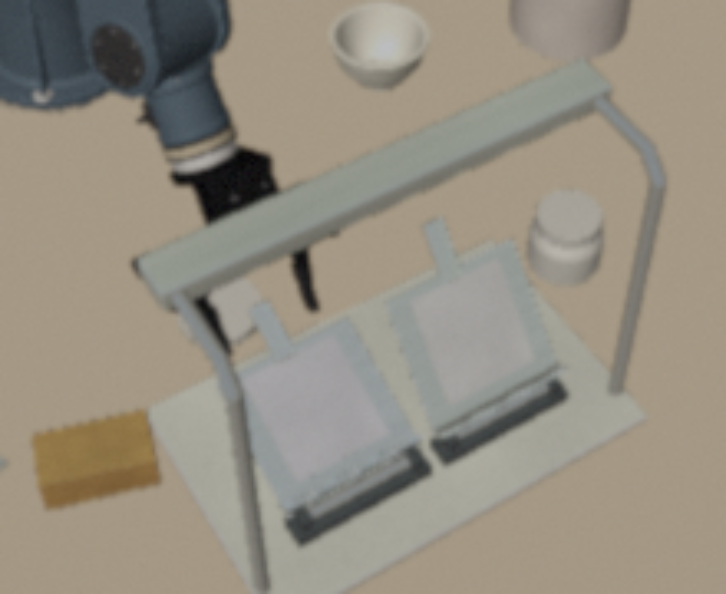

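View pics/wrist3.png

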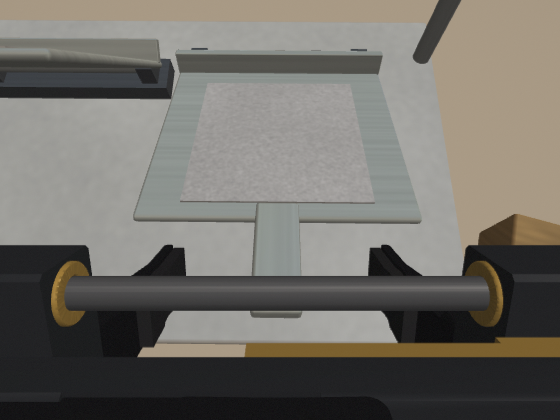

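The fingers straddle the tab, which is centred at about (260,278) in the wrist view. Closing.

Emit:
carry_out --pt "0 0 0 0 0 0 0" --pt "1 0 0 0 0 0 0" --pt "1 0 0 0 0 0 0" --pt "1 0 0 0 0 0 0" --pt "1 0 0 0 0 0 0" --pt "1 0 0 0 0 0 0" --pt "1 0 0 0 0 0 0" --pt "1 0 0 0 0 0 0" --force 20

```text
time: 9.25
position: [0.5666, -0.1271, 0.088]
tool_rot: [-0.608, 0.739, -0.224, 0.186]
ft_force: [0.8, -0.8, -0.7]
grip_width: 0.0311
```

Run:
```python
from st import *
# path: arc about hinge, keep grip point offset; lean 34->40
a0=.36
for a,l in[(.36,34),(.43,34),(.5,35),(.57,36),(.64,36),(.71,37),(.78,37),(.85,38),(.89,38)]: print(a,delta(p0,r0,tcp(a,l),toolR(l)*HT)-delta(p0,r0,tcp(.36,34),toolR(34)*HT))
```

```text
9.25 [ 0.567 -0.127  0.088] [-0.167 -0.091  0.088] q [-0.507  0.636  2.109  2.341  0.243 -1.048] v 0.0013555185767546907 F [ 0.842 -0.791 -0.694] 0.031076329284638392
lean 33.84725097724445
0.36 [0. 0. 0. 0. 0. 0.]
0.43 [-0.001 -0.439 -0.291  0.     0.     0.   ]
0.5 [-0.001 -0.907 -0.55   1.    -0.    -0.001]
0.57 [-0.002 -1.393 -0.777  2.    -0.    -0.001]
0.64 [-0.002 -1.882 -0.97   2.    -0.    -0.001]
0.71 [-0.002 -2.395 -1.128  3.    -0.001 -0.002]
0.78 [-0.003 -2.907 -1.251  3.    -0.001 -0.002]
0.85 [-0.003 -3.436 -1.338  4.    -0.001 -0.002]
0.89 [-0.003 -3.735 -1.371  4.    -0.001 -0.002]
```

Emit:
carry_out --pt "1 0 0 0 0 0 0" --pt "1 0 0 0 0 0 0" --pt "1 0 0 0 0 0 0" --pt "1 0 0 0 0 0 0"

```text
time: 9.65
position: [0.5666, -0.127, 0.0881]
tool_rot: [-0.608, 0.739, -0.224, 0.186]
ft_force: [0.8, 0.9, -1.3]
grip_width: 0.0222
```

Gripped, with a width of 22 mm. Now a first part of the arc, checking the force.

Emit:
carry_out --pt "1 0 -0.22 -0.15 0 0 0" --pt "1 0 -0.44 -0.29 0 0 0" --pt "1 0 -0.67 -0.42 0.5 0 0" --pt "1 0 -0.9 -0.55 1 0 0" --pt "1 0 -1.15 -0.66 1.5 0 0" --pt "1 0 -1.4 -0.78 2 0 0"

```text
time: 10.25
position: [0.5833, -0.1304, 0.1231]
tool_rot: [-0.605, 0.735, -0.236, 0.195]
ft_force: [1.0, 0.5, -7.0]
grip_width: 0.0213
```

```bash
cat > ang.py <<'E'
from st import *
import sys
for n in("scene","wrist"):
    p,d=camera(n);z=dict(p=p,d=d,**camera_info(n))
    tag=f"{n}_{o['time']:.2f}"
    im=p[150:330,170:390,::-1] if n=="scene" else p[...,::-1]
    cv2.imwrite(f"pics/{tag}.png",cv2.resize(im,None,fx=3.2,fy=3.2) if n=="scene" else im)
    P=cloud(z).reshape(-1,3);P=P[~np.isnan(P[:,0])];L=w2s(P)
    for nm,y in(("fold",-.0905),("set",.068)):
        r=np.hypot(L[:,0],L[:,2]-.035)
        k=(abs(L[:,1]-y)<.07)&(r>.03)&(r<.145)&(L[:,0]<-.01)&(L[:,2]>.04)
        Q=L[k][:,[0,2]]
        if len(Q)<100: continue
        a=np.arctan2(Q[:,1]-.035,-Q[:,0]); h,e=np.histogram(a,np.arange(0,1.7,.05));i=h.argmax();m=abs(a-(e[i]+.025))<.12
        Q=Q[m]
        for _ in range(4):
            c=Q.mean(0);t=np.linalg.svd(Q-c,full_matrices=False)[2];Q=Q[abs((Q-c)@t[1])<.008]
        v=t[0]*(-np.sign(t[0][0]));print(n,nm,len(Q),"angle",np.arctan2(v[1],-v[0]).round(4),"via hinge",np.median(a[m]).round(3))
E
python3 ang.py
```

```text
10.25 [ 0.583 -0.13   0.123] [-0.15  -0.091  0.123] q [-0.5    0.569  2.072  2.078  0.204 -0.767] v 0.34530016398649654 F [ 0.967  0.463 -6.975] 0.021320118361305512
lean 35.700658069603385
scene fold 1598 angle 0.5533 via hinge 0.563
scene set 1394 angle 0.8767 via hinge 0.896
wrist fold 19940 angle 0.5584 via hinge 0.582
wrist set 2579 angle 0.8699 via hinge 0.902
```

Run:
```python
from st import *
for a,l in[(.64,36),(.71,37),(.78,37),(.85,38),(.88,38)]: print(a,delta(tcp(.57,36),toolR(36)*HT,tcp(a,l),toolR(l)*HT))
```

```text
10.35 [ 0.584 -0.131  0.124] [-0.149 -0.091  0.124] q [-0.5    0.568  2.072  2.079  0.204 -0.769] v 0.026398607510083518 F [-1.652  0.774 -1.558] 0.02163164165767706
lean 35.82922935849797
0.64 [-0.    -0.497 -0.174  0.     0.     0.   ]
0.71 [ 0.    -1.015 -0.313  1.     0.     0.   ]
0.78 [ 0.    -1.531 -0.417  1.     0.     0.   ]
0.85 [-0.    -2.063 -0.484  2.     0.     0.   ]
0.88 [-0.    -2.288 -0.501  2.     0.     0.   ]
```

Emit:
carry_out --pt "1 0 -0.3 -0.1 0 0 0" --pt "1 0 -0.6 -0.2 0.3 0 0" --pt "1 0 -0.9 -0.28 0.7 0 0" --pt "1 0 -1.2 -0.35 1 0 0" --pt "1 0 -1.53 -0.42 1 0 0" --pt "1 0 -1.8 -0.45 1.5 0 0" --pt "1 0 -2.06 -0.48 2 0 0" --pt "1 0 -2.29 -0.5 2 0 0"

```text
time: 11.15
position: [0.6203, -0.1379, 0.1665]
tool_rot: [-0.601, 0.731, -0.249, 0.205]
ft_force: [-7.1, -0.2, -1.0]
grip_width: 0.0219
```

Emit:
carry_out --pt "1 0 0 0 0 0 0" --pt "1 0 0 0 0 0 0"

```text
time: 11.35
position: [0.6215, -0.1382, 0.1675]
tool_rot: [-0.601, 0.73, -0.25, 0.206]
ft_force: [-6.3, -0.8, 0.7]
grip_width: 0.0218
```

```bash
python3 ang.py; ls pics
```

```text
11.35 [ 0.621 -0.138  0.168] [-0.111 -0.091  0.168] q [-0.479  0.507  1.974  1.455  0.176 -0.11 ] v 0.004652285642455539 F [-6.251 -0.8    0.735] 0.021763855566182003
lean 37.803174918510685
scene fold 1602 angle 0.8617 via hinge 0.87
scene set 1393 angle 0.8794 via hinge 0.898
wrist fold 10727 angle 0.8599 via hinge 0.877
wrist set 7261 angle 0.872 via hinge 0.904
scene0.npz
scene0.png
scene3.png
scene_10.25.png
scene_11.35.png
scene_crop.png
top0.npz
top0.png
top_crop.png
wrist1.npz
wrist1.png
wrist2.npz
wrist2.png
wrist3.npz
wrist3.png
wrist_10.25.png
wrist_11.35.png
```

Emit:
carry_out --pt "1 0 -0.15 0 0 0 0" --pt "1 0 -0.15 0 0 0 0" --pt "-0.3 0 -0.15 0 0 0 0" --pt "-0.3 0 -0.15 0 0 0 0" --pt "-0.3 0 -0.15 0 0 0 0" --pt "-0.3 0 -0.15 0 0 0 0" --pt "-0.3 0 -0.15 0 0 0 0" --pt "-0.3 0 -0.15 0 0 0 0"

```text
time: 12.25
position: [0.6259, -0.1386, 0.1699]
tool_rot: [-0.601, 0.73, -0.25, 0.207]
ft_force: [0.3, 1.4, 0.2]
grip_width: 0.0548
```

```bash
python3 ang.py
```

```text
12.25 [ 0.626 -0.139  0.17 ] [-0.107 -0.091  0.17 ] q [-0.476  0.506  1.963  1.393  0.177 -0.045] v 0.0025288631446430316 F [0.254 1.428 0.217] 0.05480385816481619
lean 37.87018261643803
scene fold 1594 angle 0.8819 via hinge 0.886
scene set 1397 angle 0.8788 via hinge 0.897
wrist fold 10690 angle 0.8767 via hinge 0.893
wrist set 7215 angle 0.874 via hinge 0.905
```

```bash
ls -t pics/wrist_* | head -1 | xargs -I{} cp {} pics/wrel.png
```

```text
(no output)
```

View pics/wrel.png

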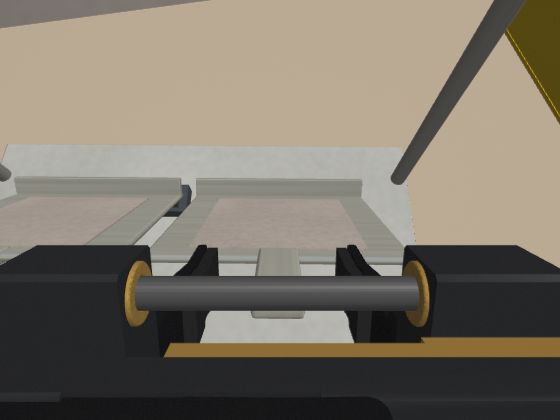

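The leaves match within about 0.003 rad and the fingers are clear on both sides of the tab, so I'll retract along the tool axis.

Emit:
carry_out --pt "-0.3 0 0 -0.6 0 0 0" --pt "-0.3 0 0 -1.4 0 0 0" --pt "-0.3 0 0 -2.2 0 0 0" --pt "-0.3 0 0 -3 0 0 0" --pt "-0.3 0 0 -3.8 0 0 0" --pt "-0.3 0 0 -4.4 0 0 0" --pt "-0.3 0 0 -4.4 0 0 0" --pt "-0.3 0 0 -4.4 0 0 0"

```text
time: 13.15
position: [0.5597, -0.126, 0.2569]
tool_rot: [-0.601, 0.73, -0.25, 0.207]
ft_force: [-0.3, -0.2, -1.3]
grip_width: 0.0565
```

```bash
python3 ang.py
python3 - <<'E'
from rig import *
import cv2,numpy as np
p,d=camera("top");cv2.imwrite("pics/topend.png",p[:,:,::-1])
E
```

```text
13.15 [ 0.56  -0.126  0.257] [-0.174 -0.091  0.257] q [-0.528  0.26   2.033  0.77   0.295  0.555] v 0.024337601813245614 F [-0.285 -0.197 -1.271] 0.05651741591214891
lean 37.90191364022793
scene fold 1604 angle 0.8778 via hinge 0.887
scene set 1380 angle 0.8814 via hinge 0.897
wrist fold 3870 angle 0.8768 via hinge 0.891
wrist set 3909 angle 0.8754 via hinge 0.9
```

View pics/topend.png

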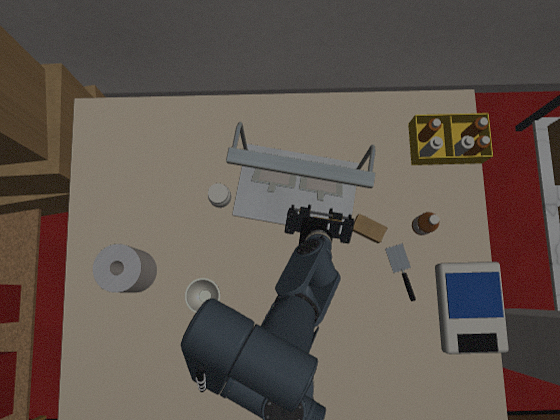

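The top view shows both tabs level at rows 185 to 195, the bystanders where they started, and the gripper clear of everything. Handing in.

```bash
python3 -c "
from rig import *
print(hand_in())"
```

```text
the job is handed in; nothing more can be done
None
```

I folded the low (right) leaf up from about 0.35 rad to match its neighbour, let go of it and handed the job in at about 13.3 s. I gripped its tab across the width with the hand leaned back 34 to 38 degrees, followed the arc, then opened and backed off along the tool axis.

**Slope:** the last depth fits after release gave the folded leaf 0.878 rad (scene camera) and 0.877 rad (wrist camera). The set leaf read 0.881 and 0.875 rad, so the two agree within about 0.004 rad against a limit of 0.10. A cruder estimate from the same images put the difference at about 0.01 rad. The folded leaf's readings stayed within about 0.004 rad between letting go and backing off.

**Set leaf and bystanders:** the set leaf's angle is unchanged from the start (0.872 to 0.877 rad). In the final top view, the jar, carton, bottle, roll, spatula and visible part of the mortar are where they were. I compared these by eye, not by measurement. The jar lid was hidden under the arm in that view, so its position was not checked at the end. The hand stayed well above it throughout.

**Robot:** after backing off, the gripper was clear of the stand and the wrist force was about 1 N, which is noise level. On the approach, the first wrist posture ran q6 onto its limit (a reading of -2.853 against -2.85). I backed out and used the half-turned equivalent grasp instead.

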